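# Open the hallway coin box with its key and hold it open

### The job

Take the blue-headed key out of the wooden key stand, put it upright into the keyhole on top of the coin box and ease it down past the sticky pins, without forcing it, until it is fully home; then turn it a quarter turn clockwise so that the flap rises. The lock springs back, so finish while still gripping the key and holding it turned; leave the red-headed key, the dish, the bowl and the glasses case where they are.

Things in the scene. Friction and masses are not known exactly. Their poses are not given: they have to be found in the camera images.
- blue_key: The key to use, 60 mm long, 25-50 g, tip down in the stand. Origin: the tip, on its long axis; z up the shaft, x along the width, y through the thickness. From the tip: steel blade 12 mm wide (x), 4 mm thick, to 16 mm, end rounded in the xz plane (radius 6); 5 mm round stem to 32 mm; blue plastic head 26 mm wide (x), 10 mm thick (y), from 32 to 60 mm. A half turn about z looks and fits the same.
- red_key: A second key of the same shape with a red head, in the other place of the stand: leave it alone. Same axes as the blue key.
- key_stand: Fixed pale wooden block, 130 (x) by 50 (y) by 40 mm tall; origin under its centre. Two slots at x = -32 and +32 mm hold one key each (which is in which varies): blade and stem in the slot, the head resting on the block, standing from 40 to 68 mm above the table, its width along the block's x; tip 8 mm above the table. About 2 mm of play round the blade.
- coin_box: Fixed aluminium box, 110 (x) by 180 (y) by 80 mm tall; origin under its centre. On the +y half of its top a brass lock face, flush; on the -y half a 4 mm thick steel flap lying on the top, hinged along x at y = +10 mm, free edge at y = -96 mm. The brass plate round the keyhole is 5 mm thick and fixed; the turning plug is below it.
- keyhole (a point): Centre of the keyhole mouth in the lock face, 80 mm up; axes as coin_box. Straight down, slot 14 mm along x by 6 mm (1 mm play each side of the blade), mouth bevelled. Two pairs of sprung sticky pins 10 and 15 mm down each catch the blade until pushed with 5-15 N; jiggle a little if it stays caught. Fully home the tip is 22.5 mm below the mouth and the key's head 9.5 mm above the lock face.
- plug (a joint): Turn of the lock plug, rad: 0 at rest, growing clockwise seen from above, stop at 1.571. A spring (0.03 to 0.1 N m) drives it back. Its slot is 13.5 by 5.5 mm, so the blade has 0.13 rad of play before it drives the plug. The key can turn only with its tip over 21 mm below the mouth (blade under the fixed plate), and once turned cannot be pulled out.
- flap (a joint): Angle of the flap, rad: 0 shut, linked to the plug inside (0.45 x the plug's turn), about 0.7 with the plug at its stop.
- key_dish: White ceramic dish, 110 mm across, 25 mm tall; origin under its centre. Bystander.
- eye_bowl: Blue glass bowl with an eye in its bottom, 100 mm across, 42 mm tall; origin under its centre. Bystander.
- glasses_case: Black sunglasses case, 62 (x) by 160 (y) by 50 mm tall; origin under its centre. Bystander.

How it is judged:
On the way, in this order (a step that is already met when the one before it is completed fails the run):
1. the blue key is held by the fingers, clear above the stand (height (world z) of blue_key above 0.045 m and contact force between the fingers and blue_key above 1 N), for 0.1 s.
2. the blue key is fully home in the keyhole (z of blue_key in the frame of keyhole below -0.0205 m and horizontal distance between blue_key and keyhole below 0.004 m), for 0.1 s.
At the end, for the whole second after the job is handed in: The blue key is home in the keyhole (tip at least 19.5 mm below the mouth, within 4 mm of its axis, upright within 0.2 rad), gripped by the fingers (over 2 N), and the plug is held at more than 1.2 rad of its quarter turn, with the flap raised more than 0.45 rad, through the last second (value of joint plug above 1.2 rad and value of joint flap above 0.45 rad and z of blue_key in the frame of keyhole below -0.0195 m and horizontal distance between blue_key and keyhole below 0.004 m and angle between blue_key's own z axis and vertical below 0.2 rad and contact force between the fingers and blue_key above 2 N); the arm keeps its last pose, push and grip.
It fails at once if the red key was moved by more than 20 mm (distance of red_key from where it was at the start of the episode above 0.02 m).
It fails at once if the dish was pushed more than 30 mm (distance of key_dish from where it was at the start of the episode above 0.03 m).
It fails at once if the bowl was pushed more than 30 mm (distance of eye_bowl from where it was at the start of the episode above 0.03 m).
It fails at once if the glasses case was pushed more than 30 mm (distance of glasses_case from where it was at the start of the episode above 0.03 m).
It fails at once if the key was forced into the lock before turning: its contact forces (side pins, about 30 N in all, included) passed 90 N (value of joint plug below 0.2 rad and contact force between blue_key and coin_box above 90 N).
It also fails if it takes over 48 s, if anything falls off the work surface, if the arm or the gripper's body presses on something with over 40 N, if the wrist force passes 120 N, or if a joint passes its speed limit or range.

### The arm

A 6-joint arm with a two-finger parallel gripper is mounted at the origin on the work surface. World frame = base frame: x ahead of the robot, y to its left, z up, the work surface at z = 0. Lengths are in m, angles in rad, forces in N, time in s.
With the tool pointing down it reaches from about 0.35 to 0.775 m from the base axis. Payload 5.5 kg.
Tool frame: the origin (TCP) lies at the very end of the fingers, on their centre line; the grasp point (between the pads) lies env.grasp_offset behind it (env.grasp_offset is the distance from the TCP to the grasp point, in m); x points along the fingers, y is the direction in which the jaws open and shut, and the axes are right-handed (so a half turn about x gives the same grasp; the last joint's range is limited). The gripper opens to 85 mm and grips with 20 to 120 N. Pads are 22 mm wide; open, the fingers measure 114 mm over their backs; the gripper's body (76 mm by 85 mm) begins 54 mm behind the grasp point. The pads swing forward as they close: fully open they stand 13 mm farther back than shut.
Start: joints at [1.026, 0.313, 0.046, 1.304, 0, 1.431], TCP at [0.226, 0.529, 0.231] pointing down, gripper open.
Joint ranges: [-2.76, 2.76], [-0.86, 1.69], [-1.03, 1.26], [-2.2, 2.34], [-1.47, 1.5], [-3.14, 3.14]. Speed limits (rad/s): [2.57, 2.57, 3.14, 3.14, 3.14, 3.14].

### API

Orientations are given as a unit quaternion [w, x, y, z].
In Python, from workcell import get_state, viewer, job, env gives the robot as it stands.
- The arm moves only by the tool send_rows, never from a script. Its argument "plan" is a list of rows, each a list of 6 numbers: the shift along the tool's x, y, z in mm, then the turn, a rotation vector about the tool's x, y, z in degrees. A call has exactly 10 rows; each row is the pose to reach, as a shift and turn from the pose commanded when the call began, along the tool's axes at that moment; what a row does not reach only later rows make up. A row lasts 1/8 s, in which the tool goes at most 62.5 mm and 10.7 degrees, less where a joint would pass 70% of its speed; a pose out of reach is approached as far as the arm can. A call with a gripper value outside its range is refused whole. "claw" is the finger opening in mm, from 0 to 85.4, set as the call begins (left out, the last holds). The fingers move at their own pace and stop on an object; "newtons" is the grip in N (left out, the last holds). Time passes only in rows, so rows that repeat a pose let the fingers close, or fill a call up. It gives the time, the measured TCP pose, the force and the opening at its end, in the units of the state.
- get_state(): the state, without advancing time (a new reading comes with each control period).
- viewer.read_camera(name): name is "scene" or "top" or "wrist"; returns a dict with "frame" (400x640x3 uint8, blue, green, red), "mtx" (3x3 intrinsics, pixels), "k1" (the pictures are not rectified: a ray, as slopes to the right and down, at radius r is drawn at 1 + k1 r^2 times it, then the intrinsics apply), "rvec" (rotation vector, rad) and "tvec" (3), from world to camera coordinates, as OpenCV has them. Camera axes: x right, y down, z forward; pixel columns grow to the right and rows downward; lengths in m; the calibration is good to about 2 mm. A picture is of the moment at which its call begins. There is no depth.
- job.hand_in(): hands the job in, once; it reports no verdict.
The state is a dict: "clock": time; "joint_pos": joint angles; "qvel": joint speeds; "tau": joint torques, N m; "tcp_pos": TCP position; "orientation": TCP orientation; "wrist_force": force on the tool from outside, world axes, zero at the start; "ft_torque": the same for the moment, N m; "finger_gap": finger opening in m.
Only numpy, scipy, OpenCV 4.12 (cv2) and the standard library are available. Lean on these libraries where they do the work, as an engineer would, in place of code of your own. Each camera call takes 0.05 s, during which the arm holds its last target.

## Working session

There is one attempt and no reset: what is moved stays moved. The work goes in short steps, Python scripts to look and compute and a tool call to move; the robot and the scene stay as the last step left them, time stands still between calls to the robot, and variables do not carry over. Pictures are saved under pics/ and viewed, and the job is handed in when it is done.

Besides the shell and the picture viewer there is one more tool, called after "Call:" as name([rows], argument=value, ...), one row to a line, values as JSON. send_rows: Moves the arm, as the interface text tells. Its arguments: {"type":"object","properties":{"plan":{"type":"array"},"claw":{"type":"number"},"newtons":{"type":"number"}},"required":["plan"]}

```bash
mkdir -p pics; ls; python3 - <<'E'
from workcell import get_state, viewer, job, env
import cv2
print(env.grasp_offset); print(get_state())
for n in ["scene","top","wrist"]:
    c=viewer.read_camera(n); cv2.imwrite(f"pics/{n}0.png",c["frame"]); print(n,c["mtx"].tolist(),c["k1"],c["rvec"],c["tvec"])
E
```

```text
pics
0.0187
{'clock': 0.0, 'joint_pos': array([ 1.02640046e+00,  3.14001272e-01,  4.49703478e-02,  1.30356425e+00,
       -4.70188009e-06,  1.43120163e+00]), 'qvel': array([-0.00159041, -0.00080024,  0.00064439,  0.00114174,  0.00166447,
       -0.00022581]), 'tau': array([ 6.92032027e-04, -4.80628037e+01,  2.98531508e+01,  1.91328867e-02,
       -8.45671752e-05, -8.37419435e-06]), 'tcp_pos': array([0.22620164, 0.52809395, 0.23040482]), 'orientation': array([ 0.69246049,  0.14154388,  0.69288394, -0.14274331]), 'wrist_force': array([ 0.2128089 ,  0.38456965, -0.0154017 ]), 'ft_torque': array([-0.0543678 ,  0.01272991,  0.00566484]), 'finger_gap': 0.08527134115303132}
scene [[438.3344075130893, 0.0, 324.77679411465596], [0.0, 438.3344075130893, 199.78749000603855], [0.0, 0.0, 1.0]] -0.020443968950686262 [ 2.24488413  1.07193976 -0.39487347] [-0.47826687 -0.27543539  1.40517149]
top [[445.4344068175296, 0.0, 318.3179926053991], [0.0, 445.4344068175296, 200.6331288154845], [0.0, 0.0, 1.0]] -0.07097929177103826 [ 2.15200726 -2.14529904  0.18170586] [0.0813267  0.63426581 1.07307873]
wrist [[277.54700457290096, 0.0, 319.62764734734014], [0.0, 277.54700457290096, 202.63763746089901], [0.0, 0.0, 1.0]] -0.037628080456938315 [-2.40032046 -1.58300208 -0.24280204] [-0.5732088  -0.03919017  0.3784951 ]
```

View pics/scene0.png

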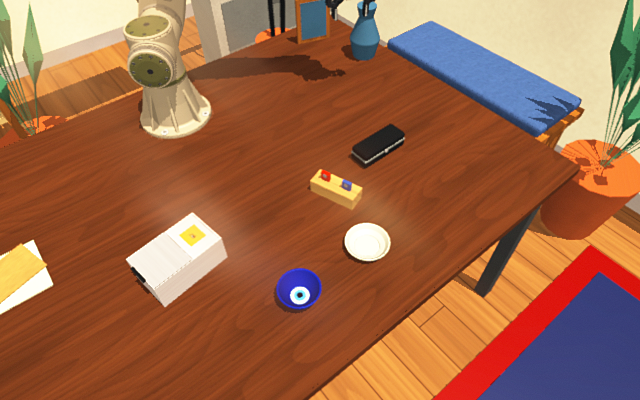

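View pics/top0.png

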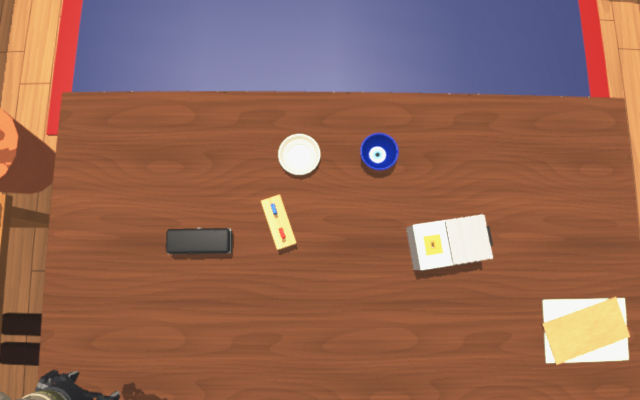

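View pics/wrist0.png

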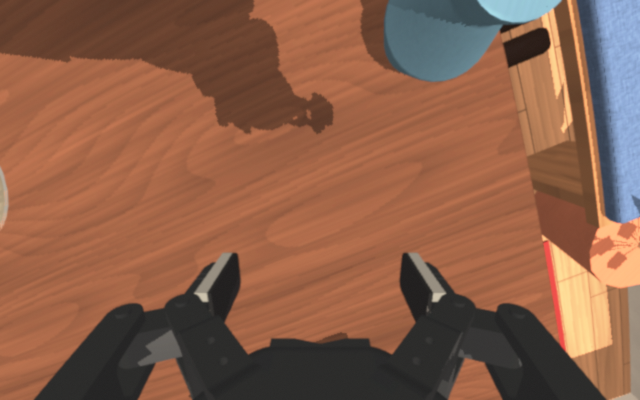

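The top view shows the blue key near (274,210), the red key near (282,235) and the keyhole near (433,244). I'll build the helpers and zoom in next.

```bash
cat > h.py <<'E'
import numpy as np, cv2
from scipy.spatial.transform import Rotation as R
from workcell import get_state, viewer, job, env
def cam(n): return viewer.read_camera(n)
def p2w(c,uv,z):
    d=np.array([c["k1"],0,0,0,0.])
    uv=np.array(uv,float).reshape(-1,1,2)
    n=cv2.undistortPoints(uv,c["mtx"],d).reshape(-1,2)
    Rm=cv2.Rodrigues(np.array(c["rvec"]))[0]; t=np.array(c["tvec"]).ravel()
    C=-Rm.T@t
    r=np.c_[n,np.ones(len(n))]@Rm
    s=(z-C[2])/r[:,2]
    return C+s[:,None]*r
def w2p(c,P):
    return cv2.projectPoints(np.array(P,float).reshape(-1,1,3),np.array(c["rvec"]),np.array(c["tvec"]),c["mtx"],np.array([c["k1"],0,0,0,0.]))[0].reshape(-1,2)
def Rt():
    q=get_state()["orientation"]; return R.from_quat(np.r_[q[1:],q[0]])
E
python3 - <<'E'
from h import *
c=cam("top"); f=c["frame"]
a=cv2.resize(f[185:260,250:310],None,fx=8,fy=8,interpolation=cv2.INTER_CUBIC)
b=cv2.resize(f[205:280,400:500],None,fx=8,fy=8,interpolation=cv2.INTER_CUBIC)
cv2.imwrite("pics/a1.png",a); cv2.imwrite("pics/b1.png",b)
C=-cv2.Rodrigues(c["rvec"])[0].T@c["tvec"]; print("top at",C)
s=cam("scene"); g=s["frame"]
cv2.imwrite("pics/c1.png",cv2.resize(g[160:215,300:370],None,fx=8,fy=8,interpolation=cv2.INTER_CUBIC))
cv2.imwrite("pics/d1.png",cv2.resize(g[205:310,120:235],None,fx=5,fy=5,interpolation=cv2.INTER_CUBIC))
print(-cv2.Rodrigues(s["rvec"])[0].T@s["tvec"])
w=cam("wrist");T=get_state()["tcp_pos"];print("wrist cam in tool",Rt().inv().apply(-cv2.Rodrigues(w["rvec"])[0].T@w["tvec"]-T), Rt().as_matrix())
E
```

```text
top at [0.4626876  0.10024934 1.15597377]
[ 1.16873331 -0.32142348  0.89992231]
wrist cam in tool [-0.14135981 -0.00114426 -0.07665947] [[-2.81048167e-04  3.93851701e-01  9.19173955e-01]
 [-4.92480053e-04  9.19173825e-01 -3.93851796e-01]
 [-9.99999839e-01 -5.63366163e-04 -6.43680121e-05]]
```

View pics/a1.png

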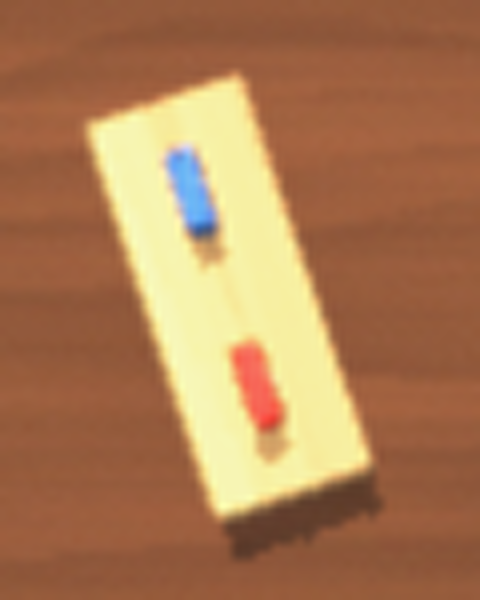

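View pics/b1.png

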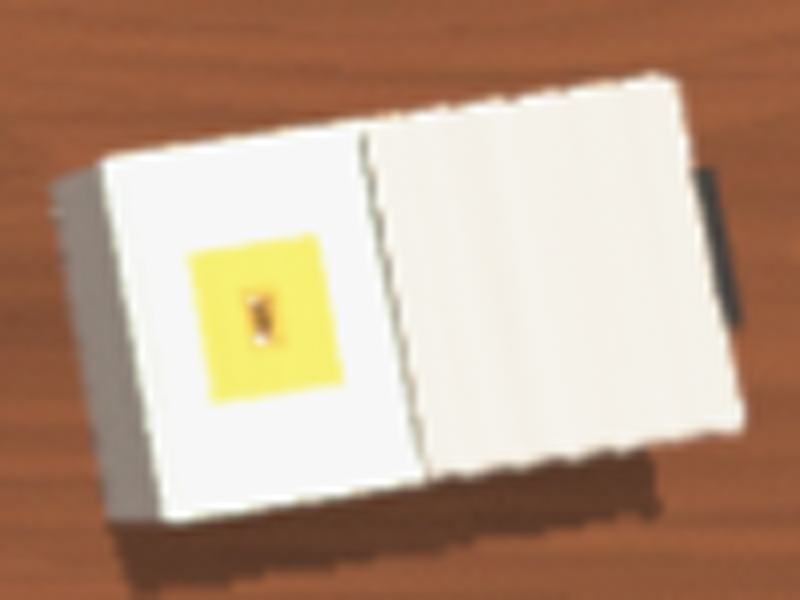

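View pics/c1.png

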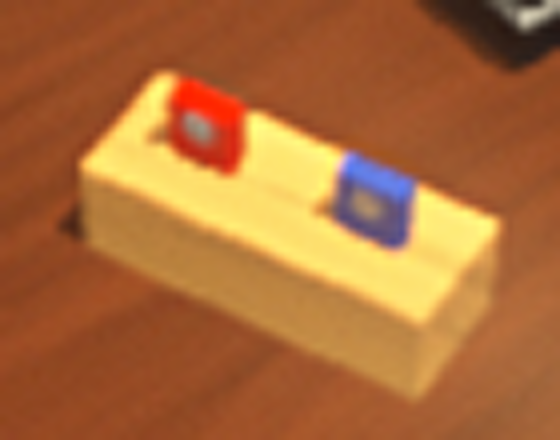

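View pics/d1.png

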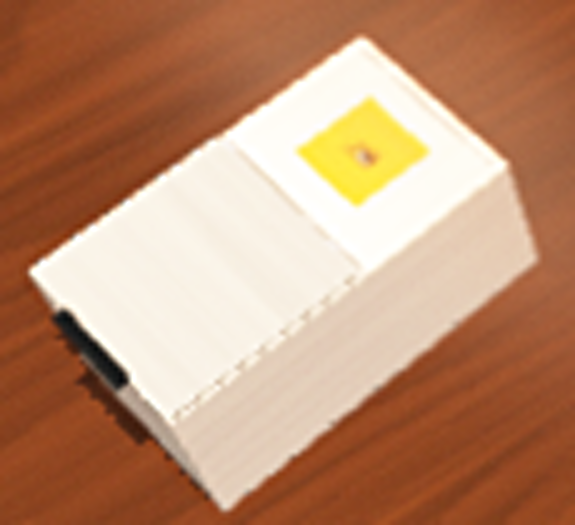

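```bash
python3 - <<'E'
from h import *
c=cam("top")
def F(u0,v0,pts,k=8): return [(u0+(x+.5)/k-.5, v0+(y+.5)/k-.5) for x,y in pts]
st=p2w(c,F(250,185,[(90,122),(240,75),(370,465),(222,520)]),.04); print(st, st.mean(0), )
for i in range(4):
    d=st[(i+1)%4]-st[i]; print(np.hypot(*d[:2]),np.degrees(np.arctan2(d[1],d[0])))
k=p2w(c,F(250,185,[(191,192),(180,151),(203,233)]),.068); print("blue",k,np.degrees(np.arctan2(*(k[1]-k[2])[[1,0]])))
print("red",p2w(c,F(250,185,[(257,386)]),.068))
pl=p2w(c,F(400,205,[(190,254),(317,235),(343,382),(213,402)]),.08); print("plate",pl,pl.mean(0))
for i in range(4):
    d=pl[(i+1)%4]-pl[i]; print(np.hypot(*d[:2]),np.degrees(np.arctan2(d[1],d[0])))
print("hole",p2w(c,F(400,205,[(262,319)]),.08))
e=p2w(c,F(400,205,[(105,158),(165,522)]),.08); print(e,np.hypot(*(e[0]-e[1])[:2]),np.degrees(np.arctan2(*(e[0]-e[1])[[1,0]])))
# scene view
s=cam("scene")
print("scene hole",p2w(s,F(120,205,[(364,155)],5),.08), "plate", p2w(s,F(120,205,[(300,152),(370,97),(429,151),(358,205)],5),.08))
k=p2w(s,F(300,160,[(380,165)]),.068);print("blue top scene",k)
print("stand top scene",p2w(s,F(300,160,[(165,70),(80,165),(425,320),(500,225)]),.04))
E
```

```text
[[0.63673326 0.22892215 0.04      ]
 [0.65203796 0.18163704 0.04      ]
 [0.52867487 0.1392258  0.04      ]
 [0.51138213 0.18518847 0.04      ]] [0.58220705 0.18374337 0.04      ]
0.04970025502869978 -72.06486532302227
0.13044985788076757 -161.0274399981877
0.04910810313857562 110.61803560495295
0.13276122102392396 19.233339493741973
blue [[0.61069006 0.19412421 0.068     ]
 [0.62343483 0.19773533 0.068     ]
 [0.59799045 0.19022053 0.068     ]] 16.45409503238055
red [[0.55098074 0.17297244 0.068     ]]
plate [[ 0.54229846 -0.17198844  0.08      ]
 [ 0.54810348 -0.21140037  0.08      ]
 [ 0.50343497 -0.21779553  0.08      ]
 [ 0.49747934 -0.17764642  0.08      ]] [ 0.52282906 -0.19470769  0.08      ]
0.03983714914335428 -81.6210981247211
0.045123976155567666 -171.8523696897299
0.0405884295174192 98.43759726401073
0.045174832407999854 7.194976186022062
hole [[ 0.52254415 -0.19351086  0.08      ]]
[[ 0.57158647 -0.14669794  0.08      ]
 [ 0.46153277 -0.16192336  0.08      ]] 0.11110189077589612 7.876606967757894
scene hole [[ 0.52529819 -0.19759627  0.08      ]] plate [[ 0.50522285 -0.21974177  0.08      ]
 [ 0.49728482 -0.17963222  0.08      ]
 [ 0.54212191 -0.17325181  0.08      ]
 [ 0.54829879 -0.21279586  0.08      ]]
blue top scene [[0.6103957  0.19639667 0.068     ]]
stand top scene [[0.51240616 0.1856518  0.04      ]
 [0.52881757 0.1365852  0.04      ]
 [0.65146856 0.18125989 0.04      ]
 [0.63645115 0.22694081 0.04      ]]
```

```bash
cat >> h.py <<'E'
def goto(pos,yaw,p0=None,r0=None):
    "world pos (m), yaw deg of tool y, tool down -> row from current measured pose"
    s=get_state(); r=Rt() if r0 is None else r0; p=s["tcp_pos"] if p0 is None else np.array(p0)
    a=np.radians(yaw); y=np.array([np.cos(a),np.sin(a),0]); x=np.array([0,0,-1.]); 
    M=R.from_matrix(np.c_[x,y,np.cross(x,y)])
    return np.round(np.r_[r.inv().apply(np.array(pos)-p)*1000, np.degrees((r.inv()*M).as_rotvec())],2)
def yaw():
    y=Rt().as_matrix()[:,1]; return np.degrees(np.arctan2(y[1],y[0]))
E
python3 -c "
from h import *
print(goto([.611,.194,.19],109))"
```

```text
[ 4.1210e+01 -1.5599e+02  4.8524e+02 -4.2190e+01 -1.0000e-02  1.0000e-02]
```

Call:
send_rows([
  [5, -18, 57, -6, 0, 0],
  [10, -37, 114, -12, 0, 0],
  [15, -55, 171, -18, 0, 0],
  [20, -73, 228, -24, 0, 0],
  [25, -92, 285, -30, 0, 0],
  [30, -110, 342, -36, 0, 0],
  [35, -128, 399, -42.2, 0, 0],
  [39, -146, 456, -42.2, 0, 0],
  [41, -156, 485, -42.2, 0, 0],
  [41, -156, 485, -42.2, 0, 0],
], claw=50, newtons=60)

```text
clock: 1.65
tcp_pos: [0.6124, 0.192, 0.1894]
orientation: [0.697, -0.115, 0.698, 0.115]
wrist_force: [-0.7, 0.2, -0.8]
finger_gap: 0.05
```

```bash
python3 - <<'E'
from h import *
s=get_state(); print(s["clock"],s["tcp_pos"],yaw(),s["wrist_force"],s["finger_gap"],np.abs(s["qvel"]).max())
w=cam("wrist"); cv2.imwrite("pics/w1.png",w["frame"])
print(w2p(w,[[.611,.194,.068]]))
E
```

```text
1.65 [0.61238797 0.19197084 0.18937781] 108.79241424674673 [-0.68888155  0.15978895 -0.80767445] 0.049952515826650015 0.045860309574858364
[[323.17353622 196.48300967]]
```

View pics/w1.png

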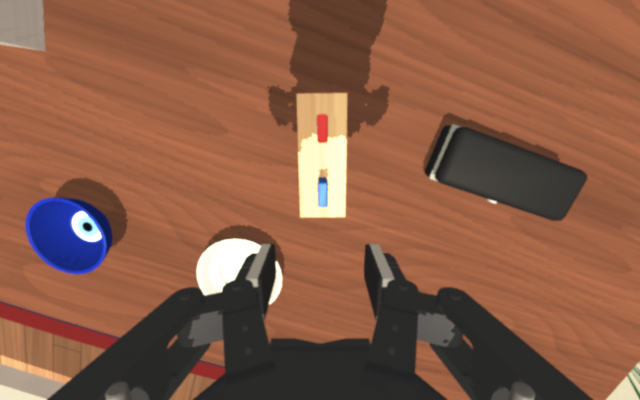

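```bash
python3 - <<'E'
from h import *
w=cam("wrist"); f=w["frame"]
hsv=cv2.cvtColor(f,cv2.COLOR_BGR2HSV)
m=cv2.inRange(hsv,(95,100,60),(130,255,255)); m[:150]=0;m[225:]=0;m[:,:300]=0;m[:,345:]=0
ys,xs=np.nonzero(m); print(xs.min(),xs.max(),ys.min(),ys.max())
top=m&cv2.inRange(hsv,(0,0,180),(255,255,255)); ys,xs=np.nonzero(top); print(xs.mean(),ys.mean(),xs.min(),xs.max(),ys.min(),ys.max()); print(cv2.minAreaRect(np.c_[xs,ys].astype(np.float32)))
cv2.imwrite("pics/w1z.png",cv2.resize(f[85:225,285:360],None,fx=4,fy=4,interpolation=cv2.INTER_CUBIC))
P=p2w(w,[(xs.mean(),ys.mean())],.068)[0]; print(P)
P=p2w(w,[(297,94),(348,94),(346,217),(300,217)],.04);print(P,P.mean(0))
E
```

```text
317 324 179 206
320.5977653631285 194.7486033519553 317 324 184 206
((320.5, 195.0), (22.0, 7.0), 90.0)
[0.60897596 0.19231002 0.068     ]
[[0.52642808 0.13951874 0.04      ]
 [0.51016165 0.18703705 0.04      ]
 [0.63175518 0.23028062 0.04      ]
 [0.64840993 0.18157435 0.04      ]] [0.57918871 0.18460269 0.04      ]
```

View pics/w1z.png

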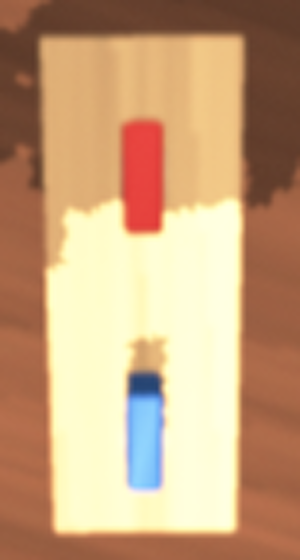

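```bash
python3 - <<'E'
from h import *
s=get_state(); print(s["tcp_pos"],yaw(),Rt().as_matrix()[:,0])
for P in ([.609,.1923,.068],[.6107,.1941,.068],[.6104,.1964,.068]): print(Rt().inv().apply(np.array(P)-s["tcp_pos"])*1000)
print(goto([.6105,.1938,.0425],109))
E
```

```text
[0.61054765 0.19405311 0.1899804 ] 108.9731588257208 [-9.66248091e-04  2.49844625e-04 -9.99999502e-01]
[121.98139908  -1.22182764  -1.93199656]
[ 1.21980206e+02 -7.23328340e-02  2.60869204e-01]
[121.98107069   2.20024765   0.72495669]
[ 1.4748e+02 -3.1000e-01 -0.0000e+00 -3.0000e-02 -5.0000e-02 -3.0000e-02]
```

Call:
send_rows([
  [25, -0.3, 0, 0, 0, 0],
  [55, -0.3, 0, 0, 0, 0],
  [85, -0.3, 0, 0, 0, 0],
  [110, -0.3, 0, 0, 0, 0],
  [128, -0.3, 0, 0, 0, 0],
  [139, -0.3, 0, 0, 0, 0],
  [144, -0.3, 0, 0, 0, 0],
  [146, -0.3, 0, 0, 0, 0],
  [146, -0.3, 0, 0, 0, 0],
  [146, -0.3, 0, 0, 0, 0],
])

```text
clock: 3.0
tcp_pos: [0.6114, 0.1939, 0.045]
orientation: [0.698, -0.117, 0.697, 0.117]
wrist_force: [0.0, -1.2, 0.3]
finger_gap: 0.0502
```

```bash
python3 - <<'E'
from h import *
s=get_state(); print(s["clock"],s["tcp_pos"],yaw(),s["wrist_force"],s["finger_gap"])
w=cam("wrist"); cv2.imwrite("pics/w2.png",w["frame"][150:400,200:440])
E
```

```text
3.0 [0.61140506 0.19391048 0.04495362] 109.00115172642012 [ 0.00132756 -1.19570411  0.2727598 ] 0.050172199203590936
```

View pics/w2.png

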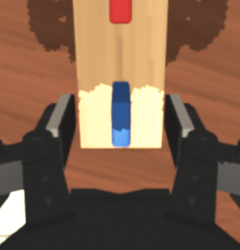

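The key head at crop x≈120 sits midway between the fingers (about 65 and 178). Closing on it now.

Call:
send_rows([
  [0, 0, 0, 0, 0, 0],
  [0, 0, 0, 0, 0, 0],
  [0, 0, 0, 0, 0, 0],
  [0, 0, 0, 0, 0, 0],
  [0, 0, 0, 0, 0, 0],
  [0, 0, 0, 0, 0, 0],
  [0, 0, 0, 0, 0, 0],
  [0, 0, 0, 0, 0, 0],
  [0, 0, 0, 0, 0, 0],
  [0, 0, 0, 0, 0, 0],
], claw=0, newtons=70)

```text
clock: 4.3
tcp_pos: [0.6112, 0.1939, 0.0445]
orientation: [0.698, -0.117, 0.697, 0.117]
wrist_force: [0.1, -1.2, 4.2]
finger_gap: 0.0085
```

```bash
python3 - <<'E'
from h import *
s=get_state(); print(s["clock"],s["tcp_pos"],yaw(),s["wrist_force"],s["finger_gap"])
w=cam("wrist"); cv2.imwrite("pics/w3.png",cv2.resize(w["frame"][180:340,240:400],None,fx=4,fy=4,interpolation=cv2.INTER_CUBIC)[:600])
E
```

```text
4.3 [0.61116855 0.19387704 0.04453513] 109.00379836062271 [ 0.10957504 -1.23761759  4.20803384] 0.008509901286234326
```

View pics/w3.png

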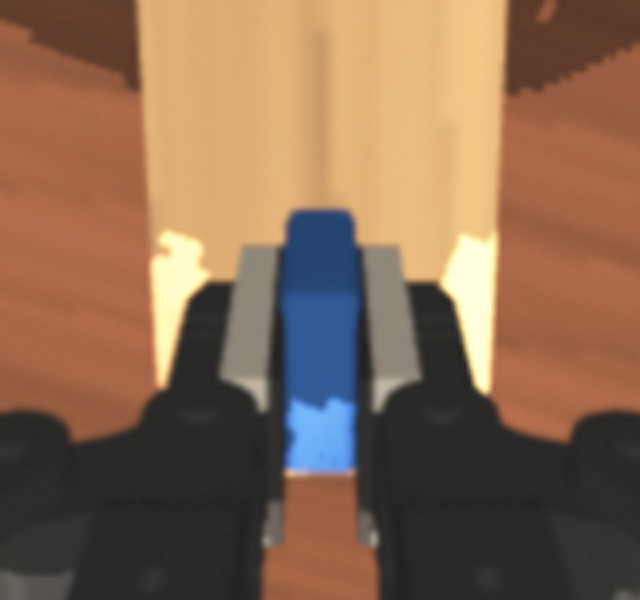

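Call:
send_rows([
  [-2, 0, 0, 0, 0, 0],
  [-6, 0, 0, 0, 0, 0],
  [-12, 0, 0, 0, 0, 0],
  [-22, 0, 0, 0, 0, 0],
  [-34, 0, 0, 0, 0, 0],
  [-48, 0, 0, 0, 0, 0],
  [-65, 0, 0, 0, 0, 0],
  [-85, 0, 0, 0, 0, 0],
  [-100, 0, 0, 0, 0, 0],
  [-110, 0, 0, 0, 0, 0],
])

```text
clock: 5.6
tcp_pos: [0.6114, 0.1939, 0.1558]
orientation: [0.698, -0.117, 0.697, 0.117]
wrist_force: [0.4, 0.3, -0.2]
finger_gap: 0.0087
```

```bash
python3 - <<'E'
from h import *
s=get_state(); print(s["clock"],s["tcp_pos"],yaw(),s["wrist_force"],s["finger_gap"])
w=cam("wrist"); cv2.imwrite("pics/w4.png",cv2.resize(w["frame"][180:330,240:400],None,fx=4,fy=4,interpolation=cv2.INTER_CUBIC))
print(goto([.523,-.195,.165],98))
E
```

```text
5.6 [0.61135847 0.19393675 0.15579182] 109.00529041985497 [ 0.35705046  0.25797597 -0.23715026] 0.008699490400875472
[-8.6800e+00 -3.3891e+02 -2.1063e+02  1.1010e+01  1.6000e-01  0.0000e+00]
```

View pics/w4.png

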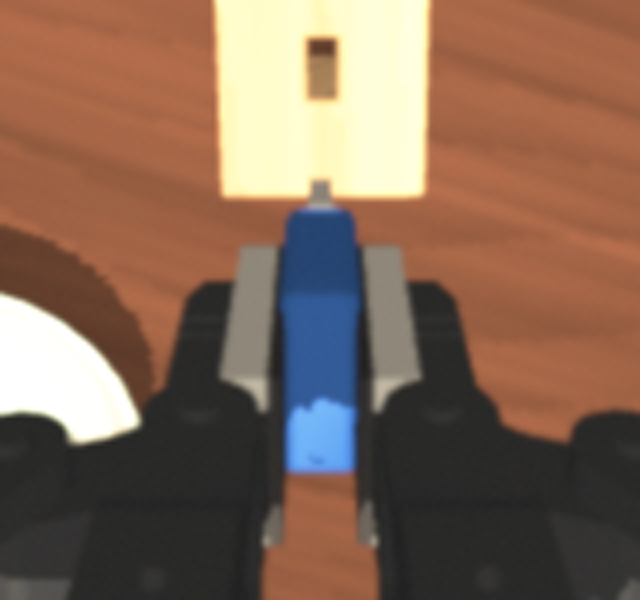

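The blue key is held and its empty slot shows at (322,68), so it is clear of the stand. I'll carry it over to the keyhole.

Call:
send_rows([
  [-3, -25, -15, 1, 0, 0],
  [-6, -66, -41, 2, 0, 0],
  [-8.7, -112, -70, 4, 0, 0],
  [-8.7, -158, -98, 6, 0, 0],
  [-8.7, -204, -127, 8, 0, 0],
  [-8.7, -250, -155, 10, 0, 0],
  [-8.7, -292, -181, 11, 0, 0],
  [-8.7, -322, -200, 11, 0, 0],
  [-8.7, -336, -209, 11, 0, 0],
  [-8.7, -339, -210.6, 11, 0.1, 0],
])

```text
clock: 6.9
tcp_pos: [0.5219, -0.1956, 0.1627]
orientation: [0.705, -0.049, 0.706, 0.049]
wrist_force: [0.1, 0.6, -1.2]
finger_gap: 0.0083
```

Call:
send_rows([
  [0, 0, 0, 0, 0, 0],
  [0, 0, 0, 0, 0, 0],
  [0, 0, 0, 0, 0, 0],
  [0, 0, 0, 0, 0, 0],
  [0, 0, 0, 0, 0, 0],
  [0, 0, 0, 0, 0, 0],
  [0, 0, 0, 0, 0, 0],
  [0, 0, 0, 0, 0, 0],
  [0, 0, 0, 0, 0, 0],
  [0, 0, 0, 0, 0, 0],
])

```text
clock: 8.15
tcp_pos: [0.5222, -0.1952, 0.163]
orientation: [0.705, -0.049, 0.706, 0.049]
wrist_force: [0.1, 0.1, -0.7]
finger_gap: 0.0083
```

```bash
python3 - <<'E'
from h import *
s=get_state(); print(s["clock"],s["tcp_pos"],yaw(),Rt().as_matrix()[:,0],s["wrist_force"],s["finger_gap"],s["joint_pos"])
w=cam("wrist"); cv2.imwrite("pics/w5f.png",w["frame"]);cv2.imwrite("pics/w5.png",cv2.resize(w["frame"][130:280,240:400],None,fx=4,fy=4,interpolation=cv2.INTER_CUBIC))
t=cam("top");cv2.imwrite("pics/t5.png",cv2.resize(t["frame"][195:295,390:510],None,fx=6,fy=6,interpolation=cv2.INTER_CUBIC))
t=cam("scene");cv2.imwrite("pics/s5.png",cv2.resize(t["frame"][165:290,120:260],None,fx=4,fy=4,interpolation=cv2.INTER_CUBIC))
print(w2p(w,[[.523,-.195,.08]]))
E
```

```text
8.15 [ 0.52221362 -0.19524383  0.16296667] 98.00297824270261 [-1.68786856e-03 -3.24006172e-04 -9.99998523e-01] [ 0.09823635  0.14519842 -0.65044168] 0.008325573213629242 [-5.01180188e-01  3.09592699e-01 -1.28543755e-01  1.13398449e+00
 -1.09511374e-03 -6.40857709e-01]
[[321.12440132 210.5956027 ]]
```

View pics/w5f.png

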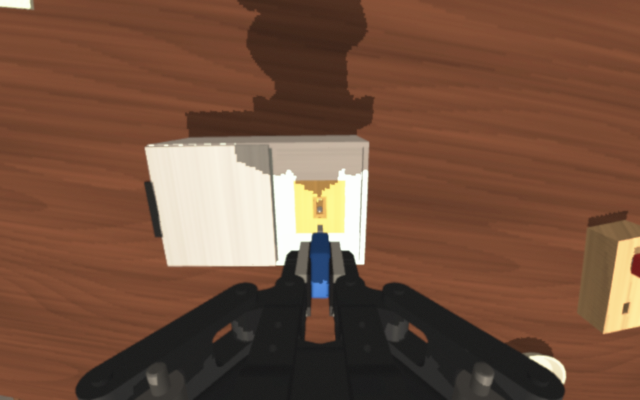

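View pics/w5.png

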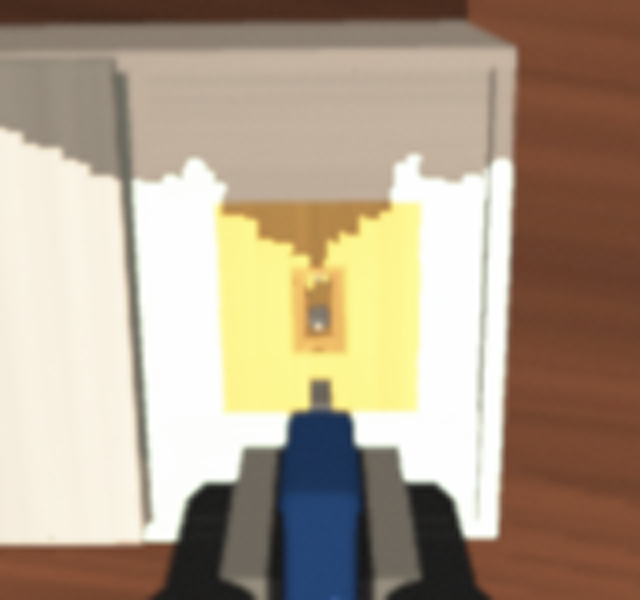

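View pics/s5.png

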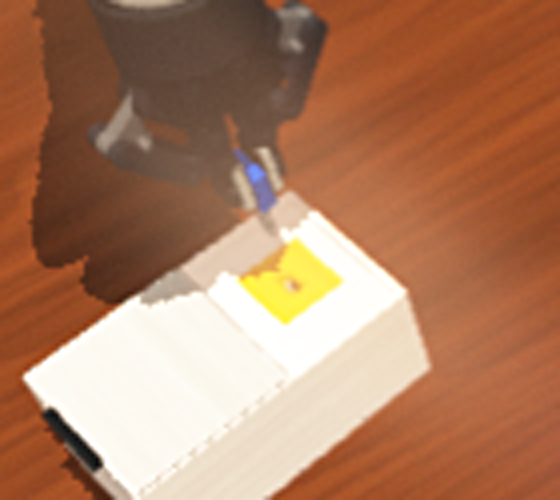

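```bash
python3 - <<'E'
from h import *
w=cam("wrist"); s=get_state(); T=s["tcp_pos"]; r=Rt()
hb=T[2]-.0045
def tl(P): return r.inv().apply(P-T)*1000
print("front bottom (exp z -13)",tl(p2w(w,[(320,232.6)],hb)))
print("front top",tl(p2w(w,[(320,253)],hb+.028)))
print("back top (+13)",tl(p2w(w,[(320,297.5)],hb+.028)))
F=lambda x,y:(240+(x+.5)/4-.5,130+(y+.5)/4-.5)
for n,q in dict(plate_top=(319,202),plate_bot=(320,411),bev_top=(319,268),bev_bot=(319,352),bevL=(292,310),bevR=(346,310),pL=(221,310),pR=(419,310),boxfar=(300,540),boxnear=(300,52)).items():
    P=p2w(w,[F(*q)],.08); print(n,P[0],tl(P)[0])
E
```

```text
front bottom (exp z -13) [[  4.52198072  -0.8972192  -13.07544011]]
front top [[-23.47504804  -0.92631636 -14.87204783]]
back top (+13) [[-23.51681689  -0.91906182  10.07586588]]
plate_top [ 0.49680647 -0.20016656  0.08      ] [ 83.01758786  -1.33716494 -25.73195473]
plate_bot [ 0.54322902 -0.19343561  0.08      ] [82.93903604 -1.13684823 21.17552756]
bev_top [ 0.51088484 -0.19819247  0.08      ] [ 82.99378762  -1.34293945 -11.51587786]
bev_bot [ 0.52957321 -0.19557204  0.08      ] [82.96219396 -1.35068875  7.3552791 ]
bevL [ 0.52091809 -0.2025975   0.08      ] [82.97871522 -7.10232768 -2.19387994]
bevR [ 0.51931524 -0.19119863  0.08      ] [82.97764629  4.40868508 -2.1936481 ]
pL [ 0.52302753 -0.21759118  0.08      ] [ 82.98011944 -22.24366979  -2.19309138]
pR [ 0.51714883 -0.1757837   0.08      ] [82.97619885 19.97510663 -2.19219238]
boxfar [ 0.5755875  -0.19350581  0.08      ] [82.88583011 -5.71277732 53.20885984]
boxnear [ 0.4671021  -0.20814798  0.08      ] [ 83.0690453   -5.10403385 -56.25835329]
```

```bash
python3 - <<'E'
from h import *
w=cam("wrist"); s=get_state(); T=s["tcp_pos"]; r=Rt()
f=w["frame"].astype(int)
for v in range(196,262): print(v,f[v,319:322].mean(0).astype(int), end=' | ')
print()
def pr(pts): return w2p(w,T+r.apply(np.array(pts)/1000))
for z0 in (0,-1,-2):
    a=np.linspace(0,2*np.pi,60)
    c=pr([(30.5-6*np.cos(t)*-1,-.9,z0+6*np.sin(t)) for t in a]); 
    print(z0,"blade min row",c[:,1].min(),"front bottom",pr([(4.5,-.9,z0-13)])[0],"front top",pr([(-23.5,-.9,z0-13)])[0],"back top",pr([(-23.5,-.9,z0+13)])[0])
cv2.imwrite("pics/w6.png",cv2.resize(w["frame"][190:270,290:350],None,fx=7,fy=7,interpolation=cv2.INTER_NEAREST))
E
```

```text
196 [ 95 174 216] | 197 [108 191 237] | 198 [125 205 240] | 199 [131 209 233] | 200 [103 172 207] | 201 [ 80 143 185] | 202 [ 76 136 181] | 203 [ 75 136 181] | 204 [ 75 136 181] | 205 [ 77 132 174] | 206 [ 85 123 153] | 207 [101 121 138] | 208 [105 120 131] | 209 [111 126 137] | 210 [126 144 156] | 211 [139 168 187] | 212 [111 157 194] | 213 [ 85 147 193] | 214 [ 97 176 228] | 215 [105 190 239] | 216 [102 185 235] | 217 [100 182 228] | 218 [121 221 244] | 219 [139 242 252] | 220 [145 246 253] | 221 [145 246 253] | 222 [146 246 253] | 223 [140 241 251] | 224 [119 204 224] | 225 [ 99 138 152] | 226 [ 92 107 115] | 227 [ 90 102 110] | 228 [ 90 101 108] | 229 [ 91 102 109] | 230 [ 98 110 118] | 231 [111 121 127] | 232 [102  94  91] | 233 [89 62 46] | 234 [86 52 30] | 235 [85 51 27] | 236 [85 51 27] | 237 [86 50 27] | 238 [87 51 27] | 239 [86 51 27] | 240 [87 51 27] | 241 [87 51 27] | 242 [86 51 28] | 243 [86 50 27] | 244 [87 51 27] | 245 [86 51 27] | 246 [86 50 27] | 247 [87 51 27] | 248 [86 51 27] | 249 [87 52 28] | 250 [87 52 27] | 251 [89 52 28] | 252 [94 56 30] | 253 [103  61  32] | 254 [111  65  34] | 255 [115  67  35] | 256 [116  68  37] | 257 [117  69  37] | 258 [117  69  37] | 259 [116  69  36] | 260 [116  69  37] | 261 [116  69  37] | 
0 blade min row 225.94897010514995 front bottom [319.95534066 232.74069991] front top [320.00887486 256.55781083] back top [319.99379983 302.35794145]
-1 blade min row 224.57638784725805 front bottom [319.95572186 231.12804426] front top [320.00947566 254.67802963] back top [319.99436005 300.70096393]
-2 blade min row 223.1992592977894 front bottom [319.95610372 229.50900817] front top [320.010078   252.78905783] back top [319.99492185 299.03597613]
```

View pics/w6.png

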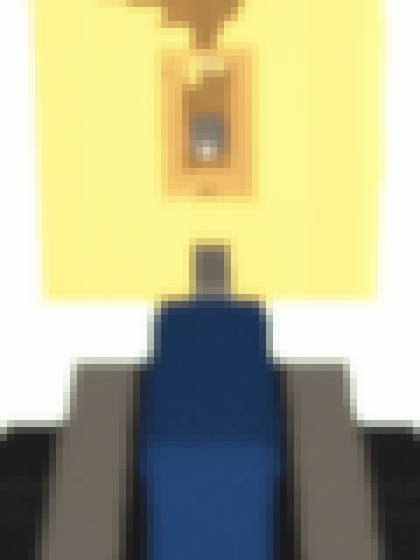

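Call:
send_rows([
  [8, 0, 0, 0, 0, 0],
  [18, -0.2, -0.3, 0, 0, 0],
  [27, -0.3, -0.5, 0, 0, 0],
  [33, -0.3, -0.5, 0, 0, 0],
  [37, -0.3, -0.5, 0, 0, 0],
  [39, -0.3, -0.5, 0, 0, 0],
  [40, -0.3, -0.5, 0, 0, 0],
  [40, -0.3, -0.5, 0, 0, 0],
  [40, -0.3, -0.5, 0, 0, 0],
  [40, -0.3, -0.5, 0, 0, 0],
])

```text
clock: 9.65
tcp_pos: [0.5218, -0.1956, 0.1232]
orientation: [0.705, -0.05, 0.706, 0.049]
wrist_force: [1.3, -0.1, -0.9]
finger_gap: 0.0082
```

```bash
python3 - <<'E'
from h import *
s=get_state(); print(s["clock"],s["tcp_pos"],yaw(),s["wrist_force"],s["finger_gap"])
w=cam("wrist"); cv2.imwrite("pics/w7.png",cv2.resize(w["frame"][180:270,270:370],None,fx=6,fy=6,interpolation=cv2.INTER_CUBIC))
t=cam("scene");cv2.imwrite("pics/s7.png",cv2.resize(t["frame"][195:255,160:230],None,fx=8,fy=8,interpolation=cv2.INTER_CUBIC))
t=cam("top");cv2.imwrite("pics/t7.png",cv2.resize(t["frame"][215:275,400:460],None,fx=8,fy=8,interpolation=cv2.INTER_CUBIC))
E
```

```text
9.65 [ 0.5217964  -0.19563862  0.12315109] 98.00907236155867 [ 1.31167225 -0.05274588 -0.91964219] 0.008229540561482151
```

View pics/w7.png

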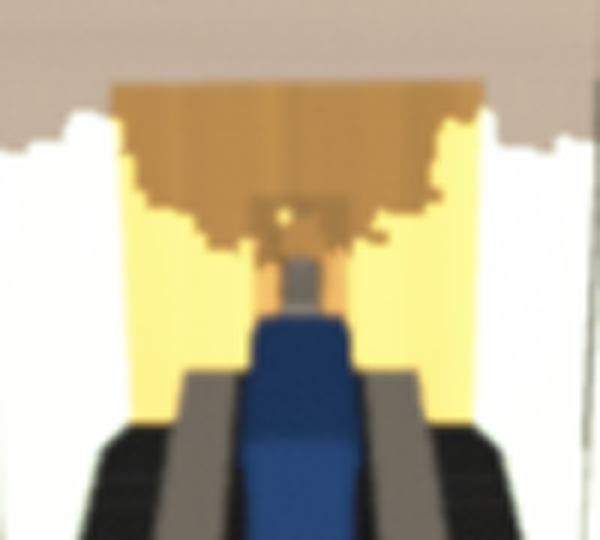

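View pics/s7.png

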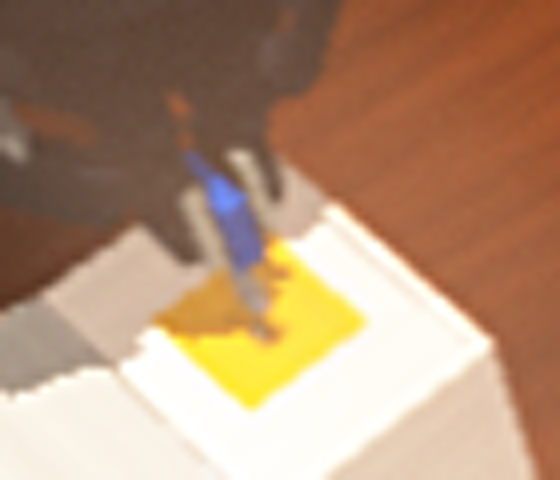

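```bash
python3 - <<'E'
from h import *
w=cam("wrist"); s=get_state(); T=s["tcp_pos"]; r=Rt()
F=lambda x,y:(270+(x+.5)/6-.5,180+(y+.5)/6-.5)
tl=lambda P:r.inv().apply(P-T)*1000
for n,q in dict(plate_top=(300,82),bev_top=(300,197),pL=(122,250),pR=(479,250),bevL=(252,285),bevR=(349,285)).items():
    P=p2w(w,[F(*q)],.08); print(n,tl(P)[0])
def pr(pts): return w2p(w,T+r.apply(np.array(pts)/1000))
for z0 in (0,-1,-2):
    a=np.linspace(0,2*np.pi,60)
    c=pr([(30.5+6*np.cos(t),-.9,z0+6*np.sin(t)) for t in a]); i=c[:,1].argmin()
    print(z0,c[i],"crop",(c[i]-[270,180]+.5)*6-.5)
for q in ((284,285),(320,285)): print("blade side",tl(p2w(w,[F(*q)],.0866+.006))[0])
E
```

```text
plate_top [ 43.07702869  -1.15986153 -25.60899328]
bev_top [ 43.05460671  -1.16200397 -11.58530083]
pL [ 43.04660389 -22.31548087  -4.90334764]
pR [43.04123176 20.10620101 -4.9059181 ]
bevL [43.03749037 -6.90473884 -0.42493335]
bevR [43.03602139  4.69675524 -0.42575322]
0 [319.96493626 225.91385794] crop [302.28961754 277.98314762]
-1 [319.96533343 224.54139685] crop [302.29200059 269.74838107]
-2 [319.96573128 223.16439005] crop [302.29438771 261.48634029]
blade side [30.44535296 -2.94026162 -5.66685667]
blade side [30.44484494  1.07152888 -5.66711431]
```

View pics/t7.png

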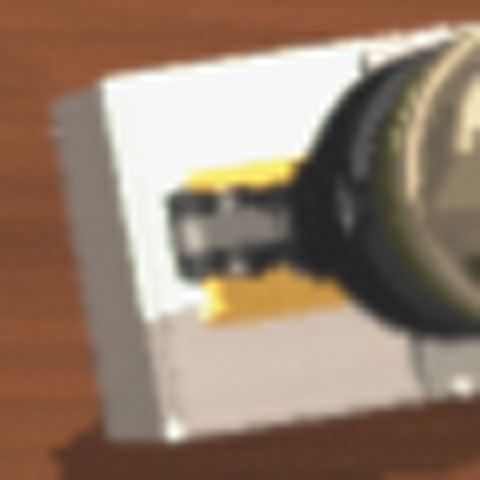

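```bash
python3 - <<'E'
from h import *
w=cam("wrist"); f=w["frame"].astype(int)
for v in range(210,236): print(v,f[v,319:322].mean(0).astype(int), end=' | ')
E
```

```text
210 [ 76 137 183] | 211 [ 74 135 181] | 212 [ 72 132 175] | 213 [ 69 124 165] | 214 [ 68 121 160] | 215 [ 75 128 166] | 216 [ 77 137 179] | 217 [ 77 138 184] | 218 [ 76 138 184] | 219 [ 76 138 184] | 220 [ 76 138 184] | 221 [ 76 136 182] | 222 [ 79 130 170] | 223 [ 89 117 140] | 224 [ 94 109 120] | 225 [ 95 105 113] | 226 [ 94 104 112] | 227 [ 93 103 111] | 228 [ 91 102 109] | 229 [ 93 104 111] | 230 [100 112 120] | 231 [113 123 130] | 232 [104  96  93] | 233 [91 64 48] | 234 [87 52 29] | 235 [87 52 28] |
```

Call:
send_rows([
  [1, -0.1, -0.3, 0, 0, 0],
  [2, -0.1, -0.6, 0, 0, 0],
  [3, -0.1, -0.8, 0, 0, 0],
  [4, -0.1, -0.8, 0, 0, 0],
  [5, -0.1, -0.8, 0, 0, 0],
  [6, -0.1, -0.8, 0, 0, 0],
  [7, -0.1, -0.8, 0, 0, 0],
  [8, -0.1, -0.8, 0, 0, 0],
  [9, -0.1, -0.8, 0, 0, 0],
  [10, -0.1, -0.8, 0, 0, 0],
])

```text
clock: 11.15
tcp_pos: [0.5209, -0.1958, 0.1129]
orientation: [0.705, -0.049, 0.706, 0.049]
wrist_force: [1.0, 0.7, -0.3]
finger_gap: 0.0091
```

```bash
python3 - <<'E'
from h import *
s=get_state(); print(s["clock"],s["tcp_pos"],yaw(),s["wrist_force"],s["ft_torque"],s["finger_gap"])
w=cam("wrist"); cv2.imwrite("pics/w8.png",cv2.resize(w["frame"][180:270,270:370],None,fx=6,fy=6,interpolation=cv2.INTER_CUBIC))
E
```

```text
11.15 [ 0.52092613 -0.19583432  0.11292921] 98.00591472485115 [ 1.00173519  0.6893179  -0.2812274 ] [ 0.00016191 -0.02188279 -0.03766078] 0.009069996963702009
```

View pics/w8.png

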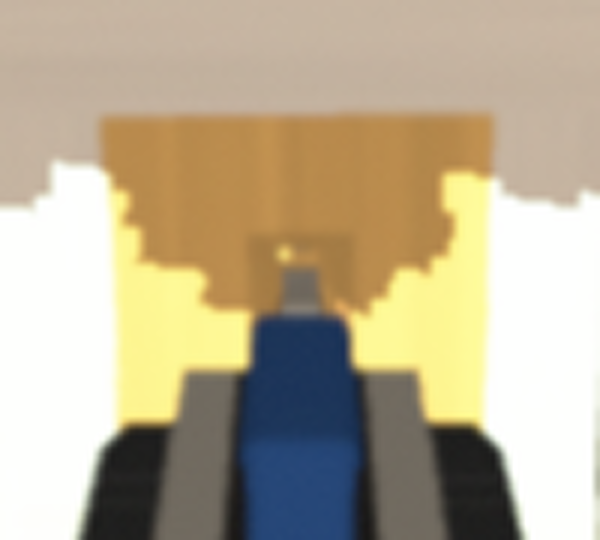

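Now about 3.5 mm in with almost no force, and the blade at crop x≈300 is centred on the bevel (248–355). Easing down further.

Call:
send_rows([
  [0.7, 0, 0, 0, 0, 0],
  [1.4, 0, 0, 0, 0, 0],
  [2.1, 0, 0, 0, 0, 0],
  [2.8, 0, 0, 0, 0, 0],
  [3.5, 0, 0, 0, 0, 0],
  [4.2, 0, 0, 0, 0, 0],
  [4.9, 0, 0, 0, 0, 0],
  [5.6, 0, 0, 0, 0, 0],
  [6.3, 0, 0, 0, 0, 0],
  [7, 0, 0, 0, 0, 0],
])

```text
clock: 12.45
tcp_pos: [0.5209, -0.1958, 0.1059]
orientation: [0.705, -0.049, 0.706, 0.049]
wrist_force: [-0.6, 0.8, 0.0]
finger_gap: 0.0088
```

Call:
send_rows([
  [0.4, 0, 0, 0, 0, 0],
  [0.8, 0, 0, 0, 0, 0],
  [1.2, 0, 0, 0, 0, 0],
  [1.6, 0, 0, 0, 0, 0],
  [2, 0, 0, 0, 0, 0],
  [2.4, 0, 0, 0, 0, 0],
  [2.8, 0, 0, 0, 0, 0],
  [3.2, 0, 0, 0, 0, 0],
  [3.6, 0, 0, 0, 0, 0],
  [4, 0, 0, 0, 0, 0],
])

```text
clock: 13.7
tcp_pos: [0.5217, -0.1961, 0.1039]
orientation: [0.706, -0.05, 0.705, 0.049]
wrist_force: [-2.1, 1.6, 13.6]
finger_gap: 0.0086
```

Call:
send_rows([
  [0.3, 0, 0, 0, 0, 0],
  [0.6, 0, 0, 0, 0, 0],
  [0.9, 0.3, 0, 0, 0, 0],
  [1, -0.3, 0, 0, 0, 0],
  [1, 0, 0.3, 0, 0, 0],
  [1, 0, -0.3, 0, 0, 0],
  [1, 0, 0, 1, 0, 0],
  [1, 0, 0, -1, 0, 0],
  [1, 0, 0, 0, 0, 0],
  [1, 0, 0, 0, 0, 0],
])

```text
clock: 14.95
tcp_pos: [0.5217, -0.1964, 0.1022]
orientation: [0.705, -0.05, 0.705, 0.049]
wrist_force: [0.1, 0.3, 7.4]
finger_gap: 0.0087
```

Call:
send_rows([
  [0.4, 0, 0, 0, 0, 0],
  [0.8, 0.2, 0, 0, 0, 0],
  [1.2, -0.2, 0, 0, 0, 0],
  [1.6, 0, 0.2, 0, 0, 0],
  [2, 0, -0.2, 0, 0, 0],
  [2.3, 0, 0, 1, 0, 0],
  [2.6, 0, 0, -1, 0, 0],
  [2.9, 0, 0, 0, 0, 0],
  [3, 0, 0, 0, 0, 0],
  [3, 0, 0, 0, 0, 0],
])

```text
clock: 16.2
tcp_pos: [0.5214, -0.1964, 0.0992]
orientation: [0.705, -0.05, 0.706, 0.049]
wrist_force: [-1.2, 0.8, 10.0]
finger_gap: 0.0085
```

```bash
python3 - <<'E'
from h import *
s=get_state(); print(s["clock"],s["tcp_pos"],yaw(),s["wrist_force"],s["ft_torque"],s["finger_gap"])
w=cam("wrist"); cv2.imwrite("pics/w9.png",cv2.resize(w["frame"][180:280,270:370],None,fx=6,fy=6,interpolation=cv2.INTER_CUBIC))
E
```

```text
16.2 [ 0.52143015 -0.19641281  0.09919998] 98.00252658311445 [-1.16935825  0.81816025  9.96241629] [0.21618033 0.36430156 0.00555706] 0.008519504089153696
```

View pics/w9.png

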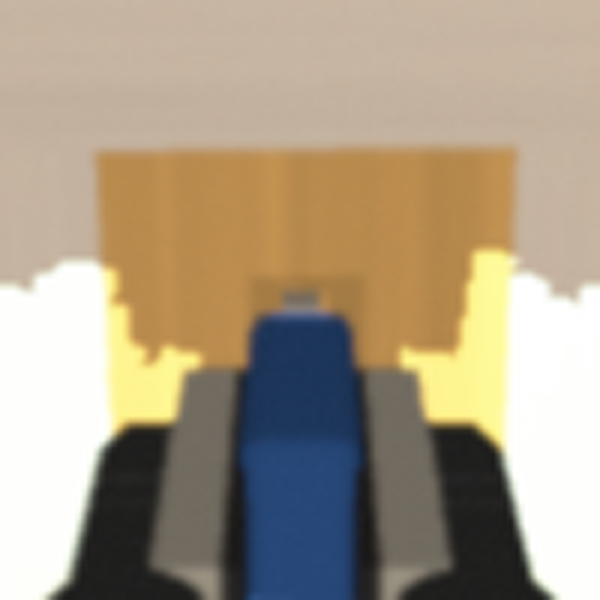

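Call:
send_rows([
  [0.5, 0.1, 0, 0, 0, 0],
  [1, 0.3, 0, 0, 0, 0],
  [1.5, 0.2, 0, 0, 0, 0],
  [2, 0.4, 0.2, 0, 0, 0],
  [2.4, 0.2, -0.2, 0, 0, 0],
  [2.8, 0.3, 0, 1, 0, 0],
  [3.2, 0.3, 0, -1, 0, 0],
  [3.6, 0.3, 0, 0, 0, 0],
  [4, 0.3, 0, 0, 0, 0],
  [4, 0.3, 0, 0, 0, 0],
])

```text
clock: 17.5
tcp_pos: [0.5214, -0.1964, 0.0953]
orientation: [0.705, -0.05, 0.705, 0.048]
wrist_force: [-1.5, -0.2, 10.3]
finger_gap: 0.0088
```

Call:
send_rows([
  [0.4, 0, 0, 0, 0, 0],
  [0.8, 0, 0, 0, 0, 0],
  [1.2, 0.2, 0, 0, 0, 0],
  [1.5, -0.2, 0, 0, 0, 0],
  [1.8, 0, 0.2, 0, 0, 0],
  [2, 0, -0.2, 0, 0, 0],
  [2.2, 0, 0, 0, 0, 0],
  [2.4, 0, 0, 0, 0, 0],
  [2.5, 0, 0, 0, 0, 0],
  [2.5, 0, 0, 0, 0, 0],
])

```text
clock: 18.75
tcp_pos: [0.5214, -0.1962, 0.0934]
orientation: [0.705, -0.05, 0.705, 0.049]
wrist_force: [-2.3, 0.7, 14.8]
finger_gap: 0.0085
```

```bash
python3 - <<'E'
from h import *
s=get_state(); print(s["clock"],s["tcp_pos"],yaw(),Rt().as_matrix()[:,0],s["wrist_force"],s["ft_torque"],s["finger_gap"])
w=cam("wrist"); cv2.imwrite("pics/w10.png",cv2.resize(w["frame"][180:280,270:370],None,fx=6,fy=6,interpolation=cv2.INTER_CUBIC))
t=cam("scene");cv2.imwrite("pics/s10.png",cv2.resize(t["frame"][195:255,160:230],None,fx=8,fy=8,interpolation=cv2.INTER_CUBIC))
E
```

```text
18.75 [ 0.52144871 -0.19619699  0.09342653] 97.99847083957128 [ 2.66993818e-04 -2.19616056e-03 -9.99997553e-01] [-2.3407012   0.65303732 14.80045065] [ 0.33251933  0.57927509 -0.04386783] 0.008537333298227846
```

View pics/w10.png

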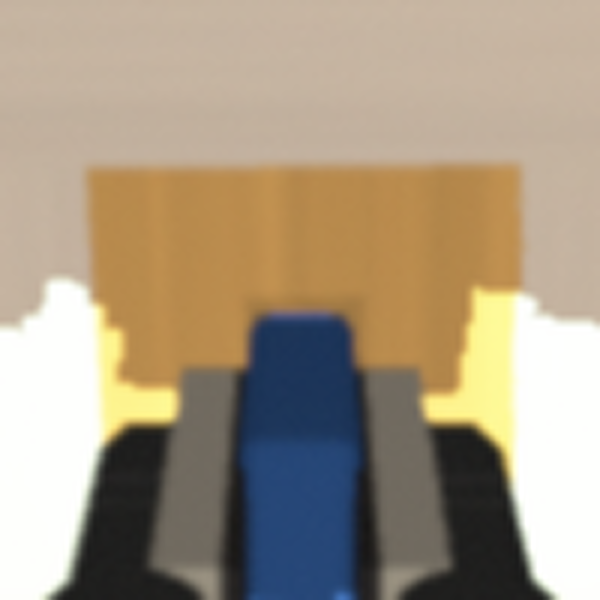

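View pics/s10.png

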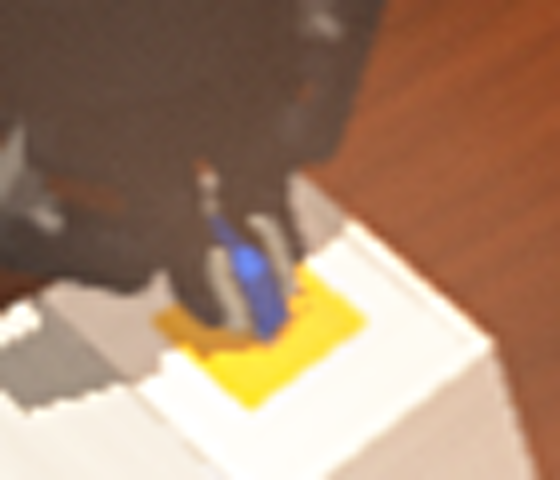

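Call:
send_rows([
  [0.3, 0, 0, 0, 0, 0],
  [0.6, 0, 0, 0, 0, 0],
  [0.9, 0, 0, 0, 0, 0],
  [1.2, 0, 0, 0, 0, 0],
  [1.2, 0, 0, 0, 0, 0],
  [1.2, 0, 0, 0, 0, 0],
  [1.2, 0, 0, 0, 0, 0],
  [1.2, 0, 0, 0, 0, 0],
  [1.2, 0, 0, 0, 0, 0],
  [1.2, 0, 0, 0, 0, 0],
])

```text
clock: 20.1
tcp_pos: [0.5215, -0.1962, 0.0931]
orientation: [0.706, -0.05, 0.705, 0.048]
wrist_force: [-4.5, 1.9, 21.1]
finger_gap: 0.0089
```

Pushing 1.2 mm harder moved the tool only 0.3 mm and raised the force to 21 N, so the key is seated. I'll turn it clockwise, first half.

Call:
send_rows([
  [-0.5, 0, 0, 4, 0, 0],
  [-0.7, 0, 0, 9, 0, 0],
  [-0.7, 0, 0, 14, 0, 0],
  [-0.7, 0, 0, 19, 0, 0],
  [-0.7, 0, 0, 24, 0, 0],
  [-0.7, 0, 0, 29, 0, 0],
  [-0.7, 0, 0, 34, 0, 0],
  [-0.7, 0, 0, 39, 0, 0],
  [-0.7, 0, 0, 43, 0, 0],
  [-0.7, 0, 0, 45, 0, 0],
], newtons=90)

```text
clock: 21.35
tcp_pos: [0.5212, -0.1965, 0.0933]
orientation: [0.671, 0.224, 0.67, -0.226]
wrist_force: [-2.9, 0.0, 17.1]
finger_gap: 0.0083
```

```bash
python3 - <<'E'
from h import *
s=get_state(); print(s["clock"],s["tcp_pos"],yaw(),Rt().as_matrix()[:,0],s["wrist_force"],s["ft_torque"],s["finger_gap"])
t=cam("scene");cv2.imwrite("pics/s11.png",cv2.resize(t["frame"][165:305,110:250],None,fx=4,fy=4,interpolation=cv2.INTER_CUBIC))
w=cam("wrist"); cv2.imwrite("pics/w11.png",w["frame"])
E
```

```text
21.35 [ 0.52117998 -0.19650955  0.09326428] 52.91365683161442 [-1.93823217e-04 -3.04172643e-03 -9.99995355e-01] [-2.91451752e+00  2.68907168e-03  1.70888322e+01] [0.17938837 1.01121385 0.04847535] 0.008339135443229981
```

View pics/s11.png

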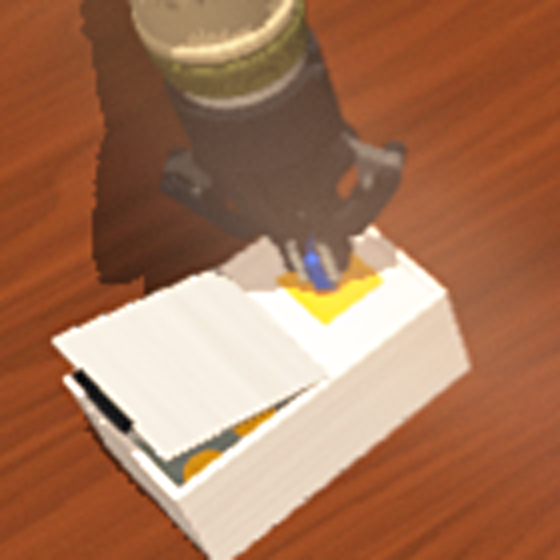

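View pics/w11.png

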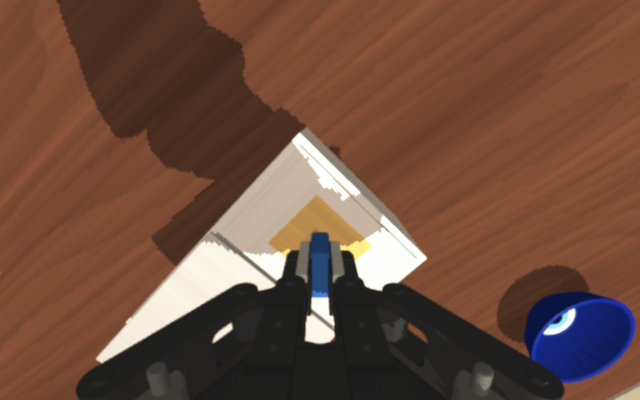

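The flap is rising, with its free edge off the box at about (165,450), and the forces are low. On to the second half.

Call:
send_rows([
  [0, 0, 0, 5, 0, 0],
  [0, 0, 0, 10, 0, 0],
  [0, 0, 0, 15, 0, 0],
  [0, 0, 0, 20, 0, 0],
  [0, 0, 0, 25, 0, 0],
  [0, 0, 0, 30, 0, 0],
  [0, 0, 0, 35, 0, 0],
  [0, 0, 0, 40, 0, 0],
  [0, 0, 0, 44, 0, 0],
  [0, 0, 0, 47, 0, 0],
])

```text
clock: 22.7
tcp_pos: [0.5206, -0.1966, 0.0932]
orientation: [0.525, 0.473, 0.525, -0.475]
wrist_force: [-5.4, 0.4, 18.3]
finger_gap: 0.0081
```

Call:
send_rows([
  [0, 0, 0, 0, 0, 0],
  [0, 0, 0, 0, 0, 0],
  [0, 0, 0, 0, 0, 0],
  [0, 0, 0, 0, 0, 0],
  [0, 0, 0, 0, 0, 0],
  [0, 0, 0, 0, 0, 0],
  [0, 0, 0, 0, 0, 0],
  [0, 0, 0, 0, 0, 0],
  [0, 0, 0, 0, 0, 0],
  [0, 0, 0, 0, 0, 0],
])

```text
clock: 23.95
tcp_pos: [0.5206, -0.1965, 0.0932]
orientation: [0.526, 0.472, 0.525, -0.474]
wrist_force: [-5.2, 1.1, 19.3]
finger_gap: 0.008
```

```bash
python3 - <<'E'
from h import *
s=get_state(); print(s["clock"],s["tcp_pos"],yaw(),Rt().as_matrix()[:,0],s["wrist_force"],s["ft_torque"],s["finger_gap"])
t=cam("scene");cv2.imwrite("pics/s12.png",cv2.resize(t["frame"][165:305,110:250],None,fx=4,fy=4,interpolation=cv2.INTER_CUBIC))
w=cam("wrist"); cv2.imwrite("pics/w12.png",cv2.resize(w["frame"][150:310,230:410],None,fx=3,fy=3,interpolation=cv2.INTER_CUBIC))
E
```

```text
23.95 [ 0.52064866 -0.1965294   0.09324526] 5.98722797372088 [-0.00122041 -0.00317517 -0.99999421] [-5.21558017  1.10664984 19.34047965] [0.08557284 1.29431382 0.08536521] 0.00804353535133438
```

View pics/s12.png

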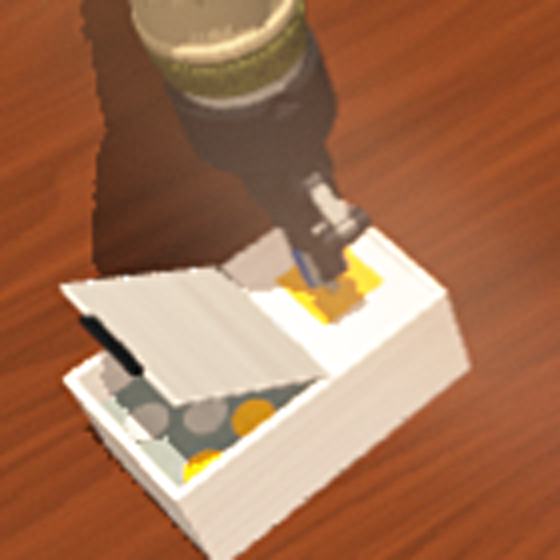

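View pics/w12.png

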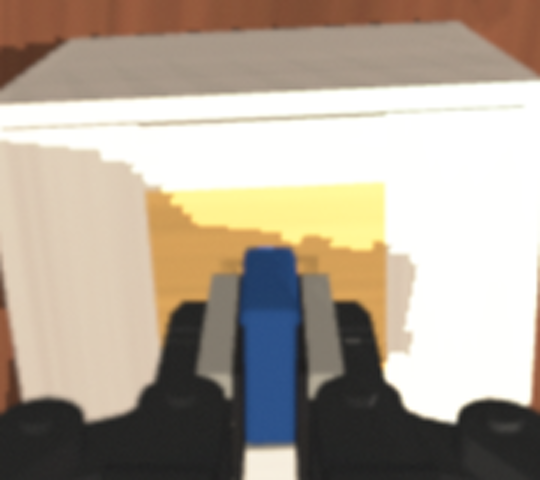

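```bash
python3 - <<'E'
from h import *
t=cam("scene"); a=np.radians(8); ex=np.array([np.cos(a),np.sin(a),0]); ey=np.array([-np.sin(a),np.cos(a),0]); ez=np.array([0,0,1.])
top=np.array([0.516559,-0.15431,0]) # middle of +y top edge
O=top-.09*ey
for ang in (0,.45,.55,.6,.65,.7,.75):
    pts=[O+ex*sx*.055+ey*(.01-.106*np.cos(ang))+ez*(.082+.106*np.sin(ang)) for sx in(-1,1)]
    print(ang,((w2p(t,pts)-[110,165]+.5)*4-.5).round(0).tolist())
E
```

```text
0 [[56.0, 378.0], [167.0, 501.0]]
0.45 [[43.0, 319.0], [157.0, 443.0]]
0.55 [[45.0, 303.0], [159.0, 427.0]]
0.6 [[47.0, 295.0], [162.0, 419.0]]
0.65 [[49.0, 287.0], [164.0, 410.0]]
0.7 [[52.0, 279.0], [167.0, 402.0]]
0.75 [[55.0, 270.0], [171.0, 393.0]]
```

The flap edge, measured at (62,287) and (185,405), fits an angle of about 0.65–0.7 rad, so the plug is near its stop. The key is still gripped and the readings are steady, so I'm handing in.

```bash
python3 - <<'E'
from h import *
print(job.hand_in()); s=get_state(); print(s["clock"],s["wrist_force"],s["finger_gap"])
E
```

```text
the job is handed in; nothing more can be done
None
the job is handed in; nothing more can be done
```

The blue key is in the lock, turned a quarter turn clockwise with the flap up, and I handed in the job with the gripper still holding it turned. The hand-in gave no verdict.

- **Getting it home:** I lifted the key from the stand and eased it past the pins with small jiggles. End-of-call wrist forces stayed at 21 N or less. It was seated: 1.2 mm more commanded push moved the tool only 0.3 mm.
- **Turning it:** I turned the tool 92° clockwise at a 90 N grip setting.
- **Last checks:**
  - The clock read about 24 s of the 48 s allowed.
  - The estimated tip depth was about 23 mm; fully home is 22.5 mm.
  - The fingers were closed on the head at an 8 mm gap, although the head is 10 mm thick, so that reading runs low.
  - The flap stood at about 0.65–0.7 rad in the scene picture, which means the plug is turned about 1.5 rad.
- **Disagreement:** the wrist and top cameras differed by about 2 mm on the keyhole position. I relied on the wrist view close up, and the key went in cleanly.
- **Not checked:** I didn't re-measure the red key, dish, bowl and glasses case at the end. The arm stayed clear of them on its planned path.

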